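# Sweep the bolts into the parts pan and shut its lid

## Task

The three bolts lying loose between the vice and the red parts pan are to be kept out of the grinding dust: sweep them along the bench with your fingers, over the pan's front lip and right into the pan. Then push the pan's lid over and press it fully shut on them. Only push: do not pick a bolt up, and leave the bush, the tape roll and the red screwdriver round the work where they are.

Things in the scene. Friction and masses are not known exactly. Their poses are not given: they have to be found in the camera images.
- pan: Red sheet-metal parts pan, a wide dustpan with a lid, held to the steel bench by magnets: it does not slide. 150 mm long, 174 wide. Origin on the bench under its middle; its x axis points inward, from the open mouth (-x side) to the back wall, z up. Side walls 2 mm thick (inner faces y = +-85 mm), 42 mm high, their front ends (x = -42 to -75 mm) sloping down to 9 mm.
- pan_mouth (a point): Middle of the front edge of the steel ramp across the mouth, a thin edge level with the bench top: pan x = -75 mm, y = 0. From here the ramp rises evenly to the crest.
- pan_crest (a point): Middle of the crest at the ramp's end, 5 mm above the bench; the crest spans pan x = -42 to -34 mm. Behind it the floor drops to 2.5 mm. A bolt is in the pan when all of it lies behind the crest.
- pan_well (a point): Middle of the well's floor, 2.5 mm above the bench: pan x = +17 mm, y = 0. The back wall's inner face is at pan x = 73 mm, 42 mm high.
- lid (a joint): Red lid, 178 mm wide, 117 mm from hinge to front edge, 2 mm thick. 0 rad = shut (level, outer face 45.5 mm above the bench), 1.57 upright, up to 2.0 leaning back, as at the start. Stiff hinge: stays at any angle, moves with 1 to 3 N at the edge. An apron 33 mm deep on the inner side of its front edge comes down on the crest when shut: a bolt left there keeps it open.
- lid_edge (a point): Middle of the lid's front edge, on its outer face (on top when shut, looking away from the mouth when open), 116.5 mm from the hinge axis.
- lid_hinge (a point): Middle of the hinge axis, pan x = 77.5 mm, y = 0, 43.5 mm above the bench; the axis runs along pan y.
- brass_bolt_mid (a point): Centre of a yellow brass-coloured hexagon bolt lying on the bench, 50 mm long, head 15 mm across, shank 8 mm. Its length runs along its own y axis. About 25 g. It slides when pushed, and may turn or roll a little.
- brown_bolt_mid (a point): Centre of a brown steel hexagon bolt lying on the bench, 58 mm long, head 22 mm across, shank 12 mm. Its length runs along its own y axis. About 60 g. It slides when pushed, and may turn or roll a little.
- silver_bolt_mid (a point): Centre of a silvery steel hexagon bolt lying on the bench, 37 mm long, head 19 mm across, shank 10 mm. Its length runs along its own y axis. About 30 g. It slides when pushed, and may turn or roll a little.
- small_bush_mid (a point): Centre of a standing steel and rubber bush, 32 mm across, 42 mm high, beside the pan. Leave it. (Fixed on the bench near it: a dark brush pot 65 mm wide and 86 mm high, its brushes taller, at about x 0.74, y 0.20; and the vice, at x below about 0.48 and y below about -0.02.)
- grey_tape_mid (a point): Centre of a grey tape roll lying flat, 85 mm across, 25 mm high. Leave it.
- red_driver_mid (a point): Centre of a red-handled screwdriver lying on the bench, 194 mm long along its own y axis, 28 mm thick. Leave it.
Not all that is in view belongs to the job. Of the things that look like the part that bears brown_bolt_mid, the smallest one is meant.

How it is judged:
On the way, in this order (a step that is already met when the one before it is completed fails the run):
1. all three bolts lie in the pan's well while the lid is still open (x of brass_bolt_mid in the frame of pan between -0.03 and 0.073 m and y of brass_bolt_mid in the frame of pan between -0.085 and 0.085 m and height (world z) of each of brass_bolt_mid, brown_bolt_mid, silver_bolt_mid below 0.042 m and x of brown_bolt_mid in the frame of pan between -0.03 and 0.073 m and y of brown_bolt_mid in the frame of pan between -0.085 and 0.085 m and x of silver_bolt_mid in the frame of pan between -0.03 and 0.073 m and y of silver_bolt_mid in the frame of pan between -0.085 and 0.085 m and value of joint lid above 0.7 rad), for 0.1 s.
2. the lid is shut (value of joint lid below 0.06 rad), for 0.2 s.
At the end, for the whole second after the job is handed in: The lid is shut (joint under 0.06 rad) and the centres of all three bolts lie in the pan's well, behind the crest and between its walls, at rest (x of brass_bolt_mid in the frame of pan between -0.03 and 0.073 m and y of brass_bolt_mid in the frame of pan between -0.085 and 0.085 m and height (world z) of each of brass_bolt_mid, brown_bolt_mid, silver_bolt_mid below 0.042 m and x of brown_bolt_mid in the frame of pan between -0.03 and 0.073 m and y of brown_bolt_mid in the frame of pan between -0.085 and 0.085 m and x of silver_bolt_mid in the frame of pan between -0.03 and 0.073 m and y of silver_bolt_mid in the frame of pan between -0.085 and 0.085 m and value of joint lid below 0.06 rad and linear speed of each of brass_bolt, brown_bolt, silver_bolt below 0.02 m/s); the robot touches nothing.
It fails at once if a bolt is lifted or carried (its centre more than 30 mm above the bench outside the pan's well, or 45 mm anywhere) (height (world z) of any of brass_bolt_mid, brown_bolt_mid, silver_bolt_mid above 0.045 m or (height (world z) of brass_bolt_mid above 0.03 m and x of brass_bolt_mid in the frame of pan below -0.035 m) or (height (world z) of brown_bolt_mid above 0.03 m and x of brown_bolt_mid in the frame of pan below -0.035 m) or (height (world z) of silver_bolt_mid above 0.03 m and x of silver_bolt_mid in the frame of pan below -0.035 m)).
It fails at once if the bush is moved by more than 15 mm (distance of small_bush_mid from where it was at the start of the episode above 0.015 m).
It fails at once if the tape roll is moved by more than 15 mm (distance of grey_tape_mid from where it was at the start of the episode above 0.015 m).
It fails at once if the screwdriver is moved by more than 15 mm (distance of red_driver_mid from where it was at the start of the episode above 0.015 m).
It also fails if it takes over 72 s, if anything falls off the work surface, if the arm or the gripper's body presses on something with over 40 N, if the wrist force passes 120 N, or if a joint passes its speed limit or range.

## Robot

A 6-joint arm with a two-finger parallel gripper is mounted at the origin on a cart in front of the work surface, level with it; the furniture and walls round the work are solid. World frame = base frame: x ahead of the robot, y to its left, z up, the work surface at z = 0. Lengths are in m, angles in rad, forces in N, time in s.
With the tool pointing down it reaches from about 0.375 to 0.975 m from the base axis. Payload 3.8 kg.
Tool frame: the origin (TCP) lies at the very end of the fingers, on their centre line; the grasp point (between the pads) lies 19 mm behind it; z points along the fingers, y is the line along which they close (so a half turn about z gives the same grasp; the last joint's range is limited). The gripper opens to 85 mm and grips with 20 to 120 N. Pads are 22 mm wide; open, the fingers measure 114 mm over their backs; the gripper's body (76 mm by 85 mm) begins 54 mm behind the grasp point. The pads swing forward as they close: fully open they stand 13 mm farther back than shut.
Start: joints at [-1.226, 0.264, 1.604, -0, 1.274, -0.037], TCP at [0.251, -0.626, 0.231] pointing down, gripper open.
Joint ranges: [-2.63, 2.63], [-0.94, 2.18], [0.31, 2.57], [-1.31, 4.45], [0, 2.66], [-2.55, 2.55]. Speed limits (rad/s): [2.57, 2.57, 3.14, 3.14, 3.14, 3.14].

## Interface

Orientations are given as a rotation vector (axis times angle).
In Python, from workcell import monitor, viewer, job gives the robot as it stands. The module is installed in compiled form; this text tells all that it offers.
- The arm moves only by the tool step_arm, never from a script. Its argument "series" is one flat list of numbers, 4 for each row, row after row: the shift along the tool's x, y, z in m, then the turn about the tool's z in rad. A call has 1 to 8 rows; each row is the pose to reach, as a shift and turn from the pose commanded when the call began, along the tool's axes at that moment; what a row does not reach only later rows make up. A row lasts 1/8 s, in which the tool goes at most 62.5 mm and 10.7 degrees, less where a joint would pass 70% of its speed; a pose out of reach is approached as far as the arm can. A call with a gripper value outside its range is refused whole. "gripper" is the opening, from 0 (shut) to 1 (fully open), set as the call begins (left out, the last holds). The fingers move at their own pace and stop on an object; "newtons" is the grip in N (left out, the last holds). Time passes only in rows, so rows that repeat a pose let the fingers close. It gives the time, the measured TCP pose, the force, the opening and the grip force at its end, in the units of the state.
- monitor.read_state(): the state, without advancing time (a new reading comes with each control period).
- viewer.read_camera(name): name is "side" or "top" or "wrist"; returns a dict with "image" (420x560x3 uint8, red, green, blue), "intrinsics" (3x3 intrinsics, pixels), "T" (4x4, takes a point from camera to world coordinates); the wrist camera has in their place "hand_eye" (4x4, takes a point from camera to tool coordinates, whose origin is the TCP and whose axes are the flange's). Camera axes: x right, y up, looking along -z (the intrinsics and any distortion apply to the point x, -y, -z); pixel columns grow to the right and rows downward; lengths in m; the calibration is good to about 2 mm. A picture is of the moment at which its call begins: read the wrist's pose just before it. There is no depth.
- job.finish_job(): hands the job in; it is judged then, once.
Trained networks look in a picture, given as the dict that the camera call returned (one of the last four; its "shot" number tells which), for a name from the list of things; names that differ only in an ending like _2 or _b are one class to them, and where a whole thing is asked for, a point or a joint stands for the part that bears it (a point fixed in the world has none). Each returns a list of dicts, best first, with "score" (0 to 1); they miss things now and then, are a little off and sometimes report something else, mostly with a low value. They report only what shows in the picture. A call takes as long as a camera call. They do not tell look-alikes from the thing itself.
- viewer.boxes_of(picture, label): "extent" ([centre column, centre row, width, height] in pixels, round what is visible of it).
- viewer.spot_point(picture, label): "point" ([column, row] in pixels: a listed point, or the origin of a listed thing).
The state is a dict: "time": time; "q": joint angles; "joint_vel": joint speeds; "joint_torque": joint torques, N m; "tool_pos": TCP position; "tcp_rot": TCP orientation; "wrist_force": force on the tool from outside, world axes, zero at the start; "torque": the same for the moment, N m; "width": opening from 0.0 (shut) to 1.0 (fully open); "grip_force": force on a finger pad.
Only numpy, scipy, OpenCV 4.12 (cv2) and the standard library are available. Lean on these libraries where they do the work, as an engineer would, in place of code of your own. Each camera call takes 0.05 s, during which the arm holds its last target. There are 200 camera calls.

## Working session

There is one attempt and no reset: what is moved stays moved. The work goes in short steps, Python scripts to look and compute and a tool call to move; the robot and the scene stay as the last step left them, time stands still between calls to the robot, and variables do not carry over. Pictures are saved under pics/ and viewed, at most 10 in all, crops included, and the job is handed in when it is done.

Besides the shell and the picture viewer there is one more tool, called as a command line: name --argument value ..., lists and objects as JSON in quotes. step_arm: Moves the arm, as the interface text tells. Its arguments: {"type":"object","properties":{"series":{"type":"array"},"gripper":{"type":"number"},"newtons":{"type":"number"}},"required":["series"]}

```bash
mkdir -p pics
cat > h.py <<'E'
import numpy as np, cv2
from workcell import monitor, viewer, job
from scipy.spatial.transform import Rotation as R
def shot(n,save=None):
    s=monitor.read_state(); p=viewer.read_camera(n)
    if 'T' not in p or p.get('T') is None:
        T=np.eye(4);T[:3,:3]=R.from_rotvec(s['tcp_rot']).as_matrix();T[:3,3]=s['tool_pos'];p['Tw']=T@p['hand_eye']
    else: p['Tw']=np.array(p['T'])
    if save: cv2.imwrite('pics/'+save,p['image'][...,::-1])
    return p
def ray(p,px,z):
    K=p['intrinsics'];d=np.linalg.inv(K)@[px[0],px[1],1];d=np.array([d[0],-d[1],-d[2]])
    T=p['Tw'];d=T[:3,:3]@d;o=T[:3,3];return o+d*(z-o[2])/d[2]
def proj(p,X):
    T=p['Tw'];c=T[:3,:3].T@(np.array(X)-T[:3,3]);u=p['intrinsics']@[c[0],-c[1],-c[2]];return u[:2]/u[2]
E
python3 - <<'E'
from h import *
print({k:np.round(v,3) for k,v in monitor.read_state().items()})
L=dict(pan=0,pan_mouth=0,pan_crest=.005,pan_well=.0025,lid_edge=.15,lid_hinge=.0435,brass_bolt_mid=.006,brown_bolt_mid=.009,silver_bolt_mid=.008,small_bush_mid=.021,grey_tape_mid=.012,red_driver_mid=.014)
for n in ['top','side']:
    p=shot(n,n+'0.png'); print(n,p.keys(),np.round(p['Tw'],2).tolist(),p['intrinsics'].tolist())
    for l,z in L.items():
        for d in viewer.spot_point(p,l)[:3]: print(l,round(d['score'],2),np.round(d['point']),np.round(ray(p,d['point'],z),3))
E
```

```text
{'time': np.float64(0.0), 'q': array([-1.226,  0.265,  1.605,  0.   ,  1.274, -0.037]), 'joint_vel': array([-0.001,  0.   , -0.   ,  0.001,  0.001, -0.   ]), 'joint_torque': array([-2.0000e-03, -5.1511e+01, -3.6731e+01, -0.0000e+00,  1.3000e-02,
       -0.0000e+00]), 'tool_pos': array([ 0.251, -0.626,  0.23 ]), 'tcp_rot': array([-3.082, -0.596,  0.   ]), 'wrist_force': array([-0.642, -0.284,  1.199]), 'torque': array([0.014, 0.002, 0.01 ]), 'grip_force': np.float64(0.0), 'width': np.float64(0.998)}
top dict_keys(['image', 'intrinsics', 'T', 'shot', 'Tw']) [[0.02, 1.0, -0.09, 0.44], [-1.0, 0.02, -0.01, 0.07], [-0.01, 0.09, 1.0, 1.24], [0.0, 0.0, 0.0, 1.0]] [[524.8197522716953, 0.0, 282.65094783001973], [0.0, 524.8197522716953, 209.60283566808985], [0.0, 0.0, 1.0]]
pan 0.65 [202. 227.] [0.508 0.27  0.   ]
pan_mouth 0.95 [228. 229.] [0.503 0.21  0.   ]
pan_crest 0.56 [216. 227.] [0.507 0.236 0.005]
pan_well 0.64 [302. 201.] [0.574 0.036 0.002]
pan_well 0.61 [194. 230.] [0.5   0.289 0.002]
lid_edge 0.55 [142. 228.] [0.495 0.372 0.15 ]
lid_hinge 0.7 [163. 227.] [0.504 0.352 0.044]
lid_hin
[... 731 characters left out ...]
7.26413196789906, 0.0, 277.3862322977839], [0.0, 437.26413196789906, 204.0670506201254], [0.0, 0.0, 1.0]]
pan 0.7 [257. 254.] [0.547 0.137 0.   ]
pan 0.59 [264. 307.] [0.506 0.268 0.   ]
lid_edge 0.59 [249. 282.] [0.507 0.358 0.15 ]
lid_hinge 0.81 [254. 325.] [0.507 0.344 0.043]
brass_bolt_mid 0.68 [260. 222.] [0.561 0.043 0.006]
brown_bolt_mid 0.76 [204. 224.] [0.674 0.076 0.009]
brown_bolt_mid 0.64 [361. 267.] [0.343 0.149 0.009]
brown_bolt_mid 0.58 [258. 257.] [0.541 0.155 0.009]
silver_bolt_mid 0.67 [292. 252.] [0.478 0.129 0.008]
small_bush_mid 0.55 [184. 276.] [0.659 0.241 0.021]
grey_tape_mid 0.9 [273. 162.] [ 0.577 -0.202  0.012]
red_driver_mid 0.84 [216. 177.] [ 0.7   -0.104  0.014]
```

Run:
```python
import cv2
a=cv2.imread('pics/top0.png')
cv2.imwrite('pics/topc.png',cv2.resize(a[110:320,130:410],None,fx=2.85,fy=2.85,interpolation=cv2.INTER_CUBIC))
```

```text
(no output)
```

View pics/topc.png

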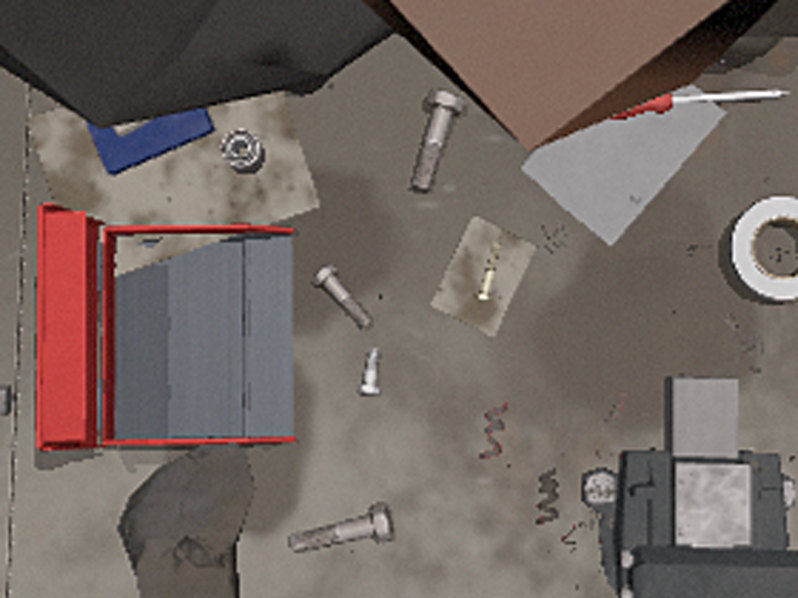

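View pics/side0.png

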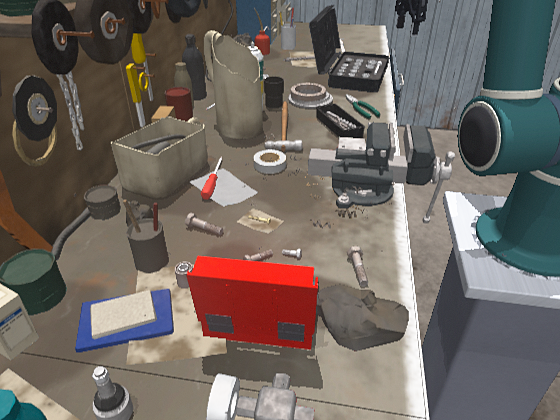

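The top view shows three brown bolts: A at full px (283,159), about 82 mm; B at (251,214), about 58–65 mm; and C at (248,295), about 82 mm. B is the smallest and lies between the vice and the pan, so it's the one meant. The enlarged crop confirms this, with B at crop px (345,297).

The silver bolt is at crop px (370,372) and the brass one at (488,270). The pan mouth edge is at crop column 295 and opens toward -y. The side view shows the lid leaning back.

I'll move above the work area now.

step_arm --series '[0.522,-0.551,0,-1.19,0.522,-0.551,0,-1.19,0.522,-0.551,0,-1.19,0.522,-0.551,0,-1.19,0.522,-0.551,0,-1.19,0.522,-0.551,0,-1.19,0.522,-0.551,0,-1.19,0.522,-0.551,0,-1.19]' --gripper 0.15

```text
time: 2.3
tool_pos: [0.4359, -0.1596, 0.2318]
tcp_rot: [2.219, 2.222, 0.001]
wrist_force: [1.1, -0.6, 0.4]
width: 0.154
grip_force: 0.0
```

step_arm --series '[0.22,0.094,0,0,0.22,0.094,0,0,0.22,0.094,0,0,0.22,0.094,0,0,0.22,0.094,0,0]'

```text
time: 2.92
tool_pos: [0.5301, 0.0618, 0.2314]
tcp_rot: [-2.215, -2.228, -0.001]
wrist_force: [0.2, -1.4, -1.0]
width: 0.15
grip_force: 0.0
```

```bash
cat > m.py <<'E'
from h import *
import sys
p=shot('wrist',sys.argv[1]); print(np.round(monitor.read_state()['tool_pos'],4),monitor.read_state()['time'],np.round(p['Tw'],3).tolist())
L=dict(pan_mouth=0,pan_crest=.005,pan_well=.0025,brass_bolt_mid=.006,brown_bolt_mid=.009,silver_bolt_mid=.008)
for l,z in L.items():
    for d in viewer.spot_point(p,l)[:3]: print(l,round(d['score'],2),np.round(d['point']),np.round(ray(p,d['point'],z),3))
for l in ['brass_bolt_mid','brown_bolt_mid','silver_bolt_mid']:
    for d in viewer.boxes_of(p,l)[:3]: 
        c,r,w,h=d['extent'];print(l,round(d['score'],2),np.round(d['extent']),*[np.round(ray(p,q,.008)[:2],3) for q in [(c-w/2,r-h/2),(c+w/2,r+h/2)]])
E
python3 m.py w1.png
```

```text
[0.5293 0.06   0.2312] 2.975 [[1.0, -0.006, -0.002, 0.529], [0.006, 0.949, 0.317, 0.143], [0.0, -0.317, 0.949, 0.375], [0.0, 0.0, 0.0, 1.0]]
pan_mouth 0.84 [259.  51.] [0.509 0.197 0.   ]
pan_mouth 0.58 [412. 309.] [ 0.715 -0.123  0.   ]
pan_crest 0.97 [255.   7.] [0.505 0.236 0.005]
pan_crest 0.15 [235. 112.] [0.482 0.135 0.005]
brass_bolt_mid 0.79 [310. 201.] [0.568 0.033 0.006]
brown_bolt_mid 0.86 [290.  90.] [0.541 0.158 0.009]
brown_bolt_mid 0.76 [404. 164.] [0.674 0.08  0.009]
brown_bolt_mid 0.59 [109.  93.] [0.348 0.154 0.009]
silver_bolt_mid 0.83 [234. 117.] [0.481 0.13  0.008]
brass_bolt_mid 0.8 [307. 199.  45.  20.] [0.537 0.049] [0.591 0.024]
brown_bolt_mid 0.93 [110.  95.  45.  82.] [0.331 0.192] [0.366 0.109]
brown_bolt_mid 0.79 [290.  89.  50.  52.] [0.515 0.184] [0.57  0.132]
brown_bolt_mid 0.72 [405. 166.  78.  39.] [0.63  0.099] [0.725 0.054]
silver_bolt_mid 0.56 [232. 114.  32.  13.] [0.461 0.139] [0.496 0.126]
```

View pics/w1.png

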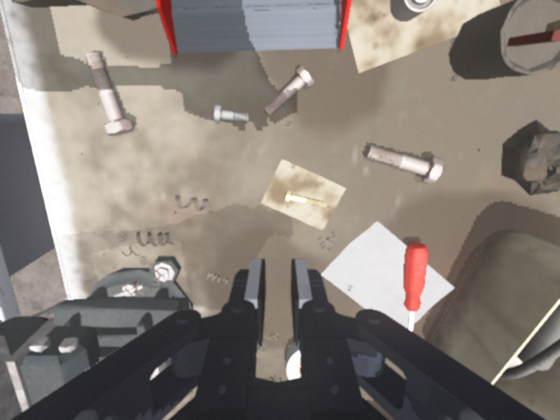

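The wrist view confirms the layout. Brown is at px (290,90), silver at (232,115) and brass at (305,199), with the pan mouth edge at row 51. I'll come down behind brown.

step_arm --series '[0.043,0.011,0.06,0,0.043,0.011,0.12,0,0.043,0.011,0.18,0,0.043,0.011,0.215,0,0.043,0.011,0.221,0,0.043,0.011,0.226,0,0.043,0.011,0.226,0]'

```text
time: 4.3
tool_pos: [0.542, 0.1018, 0.0072]
tcp_rot: [2.219, 2.221, 0.004]
wrist_force: [-0.5, -0.7, 0.2]
width: 0.152
grip_force: 0.0
```

step_arm --series '[0.0,0,0.003,0,0.01,0,0.003,0,0.022,0,0.003,0,0.034,0,0.003,0,0.046,0,0.003,0,0.058,0,0.003,0,0.068,0,0.003,0,0.074,0,0.003,0]'

```text
time: 5.3
tool_pos: [0.54, 0.1764, 0.0022]
tcp_rot: [-2.22, -2.223, 0.0]
wrist_force: [0.9, -1.6, 0.1]
width: 0.152
grip_force: 0.3
```

```bash
python3 m.py w2.png
```

```text
[0.5401 0.1768 0.0023] 5.35 [[1.0, -0.002, -0.0, 0.539], [0.002, 0.948, 0.317, 0.258], [-0.001, -0.317, 0.948, 0.146], [0.0, 0.0, 0.0, 1.0]]
pan_mouth 0.57 [215. 237.] [0.508 0.196 0.   ]
pan_crest 0.58 [201. 163.] [0.505 0.233 0.005]
pan_well 0.84 [192.  24.] [0.505 0.288 0.003]
brown_bolt_mid 0.69 [168. 352.] [0.481 0.134 0.009]
brown_bolt_mid 0.59 [282. 241.] [0.541 0.198 0.009]
brown_bolt_mid 0.43 [194.  73.] [0.506 0.27  0.009]
silver_bolt_mid 0.74 [205. 162.] [0.508 0.235 0.008]
silver_bolt_mid 0.6 [165. 353.] [0.479 0.133 0.008]
brown_bolt_mid 0.96 [285. 238. 128.  50.] [0.513 0.211] [0.573 0.186]
silver_bolt_mid 0.41 [152. 349.  44.  24.] [0.462 0.142] [0.483 0.127]
```

View pics/w2.png

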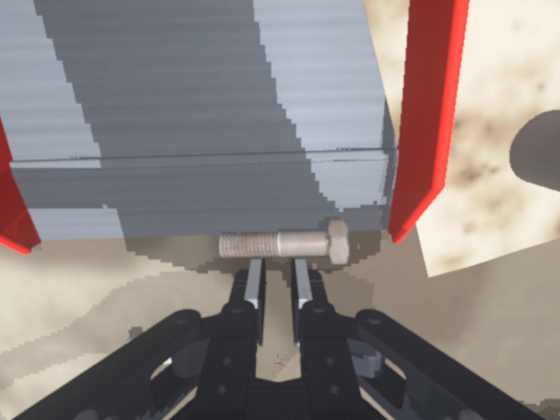

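The view shows brown squared up against both fingers at px (285,243), right at the mouth edge. I'll push it up the ramp and into the well.

step_arm --series '[0.01,0,-0.003,0,0.022,-0.002,-0.005,0,0.034,-0.004,-0.007,0,0.046,-0.006,-0.008,0,0.06,-0.006,-0.008,0,0.074,-0.006,-0.007,0,0.088,-0.006,-0.006,0,0.098,-0.006,-0.006,0]'

```text
time: 6.8
tool_pos: [0.5338, 0.2746, 0.0081]
tcp_rot: [-2.22, -2.223, 0.0]
wrist_force: [0.1, -0.7, 0.4]
width: 0.149
grip_force: 0.4
```

```bash
python3 m.py w3.png
```

```text
[0.534  0.2756 0.0082] 6.85 [[1.0, -0.002, 0.0, 0.533], [0.002, 0.948, 0.317, 0.356], [-0.001, -0.317, 0.948, 0.152], [0.0, 0.0, 0.0, 1.0]]
pan_well 0.76 [219. 244.] [0.503 0.289 0.003]
brown_bolt_mid 0.8 [281. 239.] [0.535 0.295 0.009]
brown_bolt_mid 0.6 [526. 347.] [0.669 0.231 0.009]
brown_bolt_mid 0.69 [282. 237. 129.  44.] [0.504 0.306] [0.567 0.283]
```

step_arm --series '[-0.02,0,-0.03,0,-0.05,-0.01,-0.05,0,-0.1,-0.03,-0.05,0,-0.15,-0.053,-0.05,0,-0.185,-0.053,-0.05,0,-0.185,-0.053,-0.02,0,-0.185,-0.053,0.003,0,-0.185,-0.053,0.006,0]'

```text
time: 8.3
tool_pos: [0.4793, 0.088, 0.0008]
tcp_rot: [-2.22, -2.22, 0.005]
wrist_force: [0.6, -0.5, 0.6]
width: 0.155
grip_force: 0.0
```

step_arm --series '[0.01,0,0,0,0.022,0,0,0,0.034,0,0,0,0.046,0,0,0,0.058,0,0,0,0.07,0,0,0,0.082,0,0,0,0.088,0,0,0]'

```text
time: 9.3
tool_pos: [0.481, 0.1774, 0.0022]
tcp_rot: [-2.22, -2.223, 0.0]
wrist_force: [-0.1, 0.2, 0.8]
width: 0.153
grip_force: 0.1
```

```bash
python3 m.py w4.png
```

```text
[0.4811 0.1778 0.0023] 9.35 [[1.0, -0.002, -0.0, 0.48], [0.002, 0.948, 0.317, 0.259], [-0.001, -0.317, 0.948, 0.146], [0.0, 0.0, 0.0, 1.0]]
pan_mouth 0.98 [336. 239.] [0.509 0.196 0.   ]
pan_crest 0.74 [340. 168.] [0.508 0.232 0.005]
pan_crest 0.25 [343.  28.] [0.505 0.287 0.005]
pan_well 0.9 [341.  27.] [0.505 0.288 0.003]
brown_bolt_mid 0.81 [ 12. 330.] [0.344 0.148 0.009]
brown_bolt_mid 0.37 [275. 248.] [0.479 0.195 0.009]
silver_bolt_mid 0.73 [275. 247.] [0.479 0.195 0.008]
brown_bolt_mid 0.91 [546. 408.  28.  23.] [0.623 0.103] [0.644 0.086]
brown_bolt_mid 0.84 [434.  13. 181.  26.] [0.505 0.296] [0.574 0.287]
brown_bolt_mid 0.65 [ 36. 339.  69. 152.] [0.348 0.187] [0.361 0.089]
silver_bolt_mid 0.8 [272. 243.  80.  32.] [0.459 0.205] [0.496 0.189]
silver_bolt_mid 0.25 [305. 128. 507. 257.] [0.396 0.296] [0.614 0.19 ]
```

View pics/w4.png

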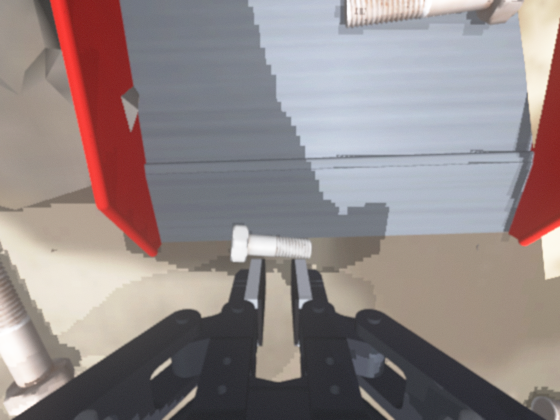

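Silver sits squarely against the fingers at px (272,243), at the mouth. Brown is in the well at the top right. I'll push silver in the same way, staying left of brown.

step_arm --series '[0.01,0,-0.003,0,0.022,-0.002,-0.005,0,0.034,-0.004,-0.007,0,0.046,-0.006,-0.008,0,0.06,-0.008,-0.008,0,0.074,-0.008,-0.007,0,0.088,-0.008,-0.006,0,0.1,-0.008,-0.006,0]'

```text
time: 10.8
tool_pos: [0.4765, 0.2768, 0.0118]
tcp_rot: [2.215, 2.221, 0.006]
wrist_force: [1.0, -11.3, 17.3]
width: 0.148
grip_force: 10.1
```

```bash
python3 m.py w5.png
```

```text
[0.4765 0.2785 0.0117] 10.85 [[1.0, -0.001, -0.006, 0.475], [0.003, 0.948, 0.318, 0.359], [0.006, -0.318, 0.948, 0.155], [0.0, 0.0, 0.0, 1.0]]
pan_well 0.65 [334. 244.] [0.505 0.29  0.003]
pan_well 0.19 [332. 276.] [0.505 0.271 0.003]
brown_bolt_mid 0.95 [397. 238.] [0.535 0.296 0.009]
silver_bolt_mid 0.98 [282. 249.] [0.478 0.289 0.008]
brown_bolt_mid 0.73 [404. 235. 132.  46.] [0.505 0.309] [0.574 0.285]
brown_bolt_mid 0.59 [ 45. 399.  20.  15.] [0.332 0.196] [0.341 0.184]
silver_bolt_mid 0.6 [280. 241.  74.  38.] [0.459 0.304] [0.496 0.283]
```

The 17 N upward force means a finger is riding on silver. I'll lift clear and look.

step_arm --series '[-0.002,0,-0.012,0,-0.02,0,-0.05,0,-0.06,0,-0.06,0,-0.06,0,-0.06,0]'

```text
time: 11.8
tool_pos: [0.4731, 0.2157, 0.0694]
tcp_rot: [2.222, 2.22, 0.002]
wrist_force: [-0.1, -0.3, -0.3]
width: 0.15
grip_force: 0.0
```

```bash
python3 m.py w6.png
```

```text
[0.4728 0.2164 0.0688] 11.85 [[1.0, 0.001, -0.0, 0.472], [-0.001, 0.948, 0.317, 0.297], [0.001, -0.317, 0.948, 0.213], [0.0, 0.0, 0.0, 1.0]]
pan_mouth 0.9 [327. 250.] [0.508 0.196 0.   ]
pan_crest 0.92 [325. 204.] [0.504 0.233 0.005]
pan_well 0.59 [330. 119.] [0.505 0.289 0.003]
brown_bolt_mid 0.92 [112. 312.] [0.348 0.149 0.009]
brown_bolt_mid 0.88 [381. 104.] [0.535 0.298 0.009]
brown_bolt_mid 0.74 [525. 384.] [0.675 0.08  0.009]
silver_bolt_mid 0.93 [285. 113.] [0.477 0.292 0.008]
brown_bolt_mid 0.95 [106. 308.  58.  99.] [0.33  0.194] [0.358 0.106]
brown_bolt_mid 0.73 [515. 389.  90.  48.] [0.627 0.098] [0.714 0.046]
brown_bolt_mid 0.68 [384. 102. 108.  40.] [0.504 0.31 ] [0.571 0.287]
silver_bolt_mid 0.63 [285. 108.  61.  37.] [0.459 0.306] [0.496 0.284]
silver_bolt_mid 0.3 [336. 132. 396. 264.] [0.395 0.352] [0.656 0.189]
```

View pics/w6.png

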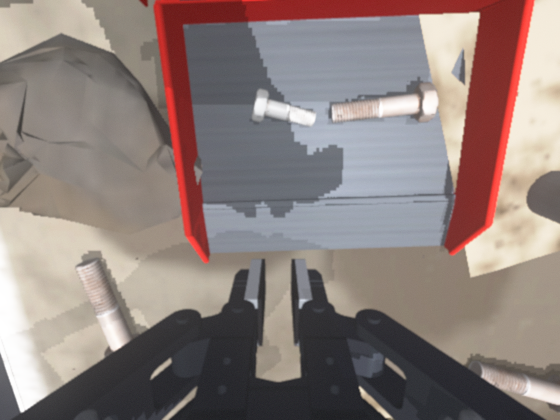

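Silver (px 285,107) and brown (px 384,103) both lie well behind the crest. Brass is next.

step_arm --series '[-0.06,0.02,0,0,-0.12,0.05,0,0,-0.18,0.08,0,0,-0.226,0.092,0,0,-0.226,0.092,0.03,0,-0.226,0.092,0.055,0,-0.226,0.092,0.063,0,-0.226,0.092,0.065,0]'

```text
time: 13.3
tool_pos: [0.565, -0.009, 0.0029]
tcp_rot: [-2.219, -2.223, 0.001]
wrist_force: [1.3, -0.2, 0.5]
width: 0.149
grip_force: 0.0
```

step_arm --series '[0.012,0,0,0,0.024,0,0,0,0.036,0,0,0,0.048,-0.001,0,0,0.06,-0.003,0,0,0.072,-0.005,0,0,0.084,-0.007,0,0,0.094,-0.008,0,0]'

```text
time: 14.3
tool_pos: [0.5573, 0.0853, 0.0036]
tcp_rot: [2.22, 2.222, 0.0]
wrist_force: [0.4, -3.1, 4.4]
width: 0.148
grip_force: 1.9
```

```bash
python3 m.py w7.png
```

```text
[0.5572 0.0862 0.0036] 14.35 [[1.0, -0.002, -0.0, 0.556], [0.002, 0.948, 0.318, 0.167], [-0.0, -0.318, 0.948, 0.147], [0.0, 0.0, 0.0, 1.0]]
pan_mouth 0.96 [158.  25.] [0.508 0.197 0.   ]
pan_well 0.16 [156.  26.] [0.508 0.197 0.003]
brass_bolt_mid 0.97 [269. 246.] [0.552 0.102 0.006]
brown_bolt_mid 0.55 [515. 289.] [0.674 0.08  0.009]
brass_bolt_mid 0.58 [273. 245. 112.  29.] [0.528 0.111] [0.581 0.096]
brown_bolt_mid 0.62 [493. 292. 134.  84.] [0.627 0.101] [0.705 0.053]
silver_bolt_mid 0.7 [194.  16. 388.  32.] [0.452 0.204] [0.599 0.193]
```

View pics/w7.png

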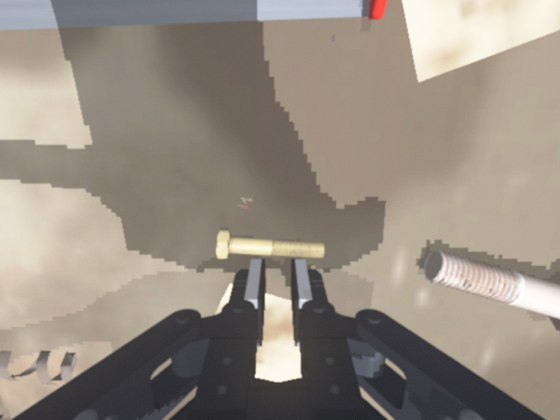

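Brass is square against the fingers at px (273,245). I'll go about 1.5 mm lower to prevent wedging and continue.

step_arm --series '[-0.004,-0.003,0.0015,0,0.008,-0.005,0.0015,0,0.02,-0.006,0.0015,0,0.032,-0.007,0.0015,0,0.046,-0.008,0.0015,0,0.06,-0.01,0.0015,0,0.074,-0.012,0.0015,0,0.09,-0.013,0.0015,0]'

```text
time: 15.8
tool_pos: [0.5437, 0.1757, 0.0017]
tcp_rot: [-2.22, -2.223, 0.0]
wrist_force: [0.3, 0.1, -0.3]
width: 0.149
grip_force: 0.1
```

```bash
python3 m.py w8.png
```

```text
[0.5439 0.1774 0.0019] 15.85 [[1.0, -0.002, 0.0, 0.543], [0.001, 0.948, 0.317, 0.258], [-0.001, -0.317, 0.948, 0.145], [0.0, 0.0, 0.0, 1.0]]
pan_mouth 0.66 [205. 235.] [0.507 0.196 0.   ]
pan_mouth 0.37 [280. 248.] [0.544 0.189 0.   ]
pan_crest 0.95 [194. 164.] [0.506 0.233 0.005]
pan_well 0.62 [178.  22.] [0.504 0.288 0.003]
brass_bolt_mid 0.75 [282. 248.] [0.545 0.192 0.006]
silver_bolt_mid 0.79 [97.  3.] [0.476 0.293 0.008]
brass_bolt_mid 0.55 [282. 246. 115.  35.] [0.519 0.203] [0.573 0.185]
brown_bolt_mid 0.88 [255.  10. 169.  19.] [0.503 0.294] [0.566 0.288]
silver_bolt_mid 0.72 [ 92.  16. 118.  28.] [0.452 0.293] [0.495 0.284]
```

step_arm --series '[0.01,0,-0.0015,0,0.021,-0.002,-0.003,0,0.032,-0.003,-0.0045,0,0.042,-0.004,-0.006,0,0.055,-0.004,-0.006,0,0.067,-0.004,-0.006,0,0.077,-0.004,-0.006,0,0.077,-0.004,-0.006,0]'

```text
time: 17.3
tool_pos: [0.54, 0.2526, 0.0078]
tcp_rot: [-2.219, -2.224, -0.0]
wrist_force: [0.5, 0.2, 0.2]
width: 0.154
grip_force: 0.0
```

```bash
python3 m.py w9.png
```

```text
[0.5398 0.2521 0.0076] 17.35 [[1.0, -0.002, -0.0, 0.539], [0.002, 0.948, 0.317, 0.334], [-0.0, -0.317, 0.948, 0.151], [0.0, 0.0, 0.0, 1.0]]
pan_crest 0.66 [213. 302.] [0.505 0.234 0.005]
pan_crest 0.4 [214. 236.] [0.508 0.272 0.005]
pan_well 0.58 [208. 204.] [0.505 0.288 0.003]
brass_bolt_mid 0.65 [286. 245.] [0.543 0.268 0.006]
brown_bolt_mid 0.94 [264. 193.] [0.533 0.296 0.009]
silver_bolt_mid 0.71 [141. 199.] [0.475 0.292 0.008]
brass_bolt_mid 0.98 [288. 244. 109.  34.] [0.518 0.278] [0.571 0.26 ]
brown_bolt_mid 0.94 [268. 187. 134.  52.] [0.505 0.31 ] [0.566 0.286]
silver_bolt_mid 0.57 [136. 195.  86.  42.] [0.455 0.304] [0.492 0.284]
silver_bolt_mid 0.42 [280.  32. 560.  65.] [0.432 0.372] [0.655 0.35 ]
```

All three bolts are in the well: brass at y 0.268, brown at 0.296 and silver at 0.292. The crest ends at 0.238. Next I'll go up and over the lid, and look behind it.

step_arm --series '[-0.005,0,-0.03,0,-0.02,0,-0.09,0,-0.02,-0.034,-0.15,0,-0.02,-0.034,-0.21,0,0.04,-0.034,-0.22,0,0.1,-0.034,-0.22,0,0.15,-0.034,-0.22,0,0.15,-0.034,-0.22,0]'

```text
time: 18.8
tool_pos: [0.5052, 0.4047, 0.2275]
tcp_rot: [-2.216, -2.226, -0.001]
wrist_force: [-1.0, -1.1, 0.4]
width: 0.15
grip_force: 0.0
```

Run:
```python
from h import *
p=shot('wrist','w10.png');print(p['Tw'].round(3).tolist())
for l,z in dict(lid_edge=.15,lid_hinge=.0435).items():
    for d in viewer.spot_point(p,l): print(l,round(d['score'],2),np.round(d['point']),np.round(ray(p,d['point'],z),3))
q=shot('side')
for l,z in dict(lid_edge=.15,lid_hinge=.0435).items():
    for d in viewer.spot_point(q,l): print(l,round(d['score'],2),np.round(d['point']),np.round(ray(q,d['point'],z),3))
print([np.round(ray(q,x,0),3) for x in [(225,380),(265,375),(310,385),(100,400)]])
cv2.imwrite('pics/both.png',np.hstack([cv2.resize(p['image'],(400,300)),cv2.resize(q['image'],(400,300))])[...,::-1])
```

```text
[[1.0, -0.005, -0.001, 0.504], [0.005, 0.949, 0.317, 0.486], [-0.001, -0.317, 0.949, 0.371], [0.0, 0.0, 0.0, 1.0]]
lid_edge 0.9 [276. 272.] [0.503 0.363 0.15 ]
lid_edge 0.42 [279. 302.] [0.505 0.336 0.15 ]
lid_hinge 0.89 [279. 237.] [0.506 0.347 0.043]
lid_edge 0.83 [248. 282.] [0.508 0.358 0.15 ]
lid_hinge 0.68 [259. 325.] [0.499 0.343 0.043]
lid_hinge 0.18 [184. 274.] [0.649 0.259 0.043]
[array([0.536, 0.415, 0.   ]), array([0.479, 0.397, 0.   ]), array([0.412, 0.402, 0.   ]), array([0.701, 0.475, 0.   ])]
```

View pics/both.png

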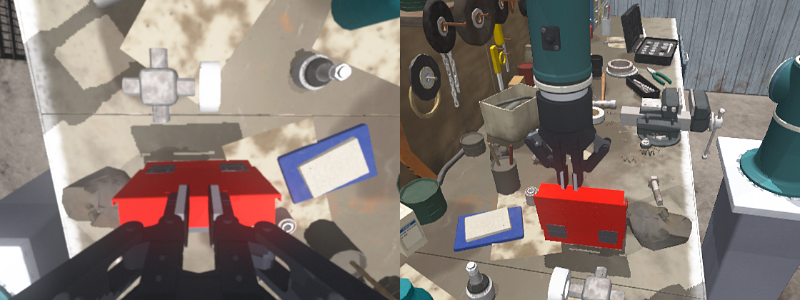

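The lid stands just past upright, with its edge at y≈0.36. The space behind it is free at z≥0.12; the grey valve is lower and further back. I'll come down behind the lid and push it over along its arc.

step_arm --series '[0.015,0,0.04,0,0.015,0,0.085,0,0.005,0,0.091,0,-0.015,0,0.09,0,-0.045,0,0.089,0,-0.062,0,0.091,0,-0.077,0,0.0945,0,-0.091,0,0.102,0]'

```text
time: 20.1
tool_pos: [0.507, 0.3101, 0.1271]
tcp_rot: [2.22, 2.221, 0.005]
wrist_force: [0.2, 0.6, 1.4]
width: 0.153
grip_force: 0.6
```

step_arm --series '[-0.014,0,0.0095,0,-0.023,0,0.018,0,-0.031,0,0.028,0,-0.037,0,0.038,0,-0.042,0,0.05,0,-0.046,0,0.062,0,-0.048,0,0.073,0,-0.048,0,0.081,0]'

```text
time: 21.1
tool_pos: [0.5058, 0.2623, 0.0452]
tcp_rot: [-2.22, -2.223, 0.002]
wrist_force: [-15.7, -9.2, 49.4]
width: 0.151
grip_force: 25.1
```

It is pressed at z=0.0452, which matches the shut height of 45.5 mm. I'll hold a moment with less force, then lift and check.

step_arm --series '[0,0,-0.001,0,0,0,-0.001,0,0,0,-0.03,0,0,0,-0.09,0,0,0,-0.13,0,0,0,-0.13,0]'

```text
time: 21.85
tool_pos: [0.5087, 0.2641, 0.1792]
tcp_rot: [2.218, 2.221, 0.012]
wrist_force: [1.0, 0.3, 0.4]
width: 0.152
grip_force: 0.0
```

Run:
```python
from h import *
s=monitor.read_state();print(s['time'],s['tool_pos'],s['wrist_force'])
p=shot('wrist');q=shot('side')
for c in (p,q):
  for d in viewer.spot_point(c,'lid_edge')[:2]: print(round(d['score'],2),np.round(d['point']),np.round(ray(c,d['point'],.0455),3),'pred shut',proj(c,[.506,.2335,.0455]).round(),'0.1rad',proj(c,[.506,.234,.057]).round())
cv2.imwrite('pics/end.png',np.hstack([cv2.resize(p['image'],(400,300)),cv2.resize(q['image'][180:390,100:380],(400,300))])[...,::-1])
```

```text
21.85 [0.50868767 0.26405311 0.17918654] [0.95910637 0.33114948 0.36879996]
0.71 [274. 234.] [0.506 0.232 0.045] pred shut [275. 232.] 0.1rad [275. 236.]
0.71 [265. 312.] [0.494 0.317 0.045] pred shut [268. 274.] 0.1rad [268. 269.]
0.68 [267. 270.] [0.51  0.224 0.045] pred shut [268. 274.] 0.1rad [268. 269.]
```

View pics/end.png

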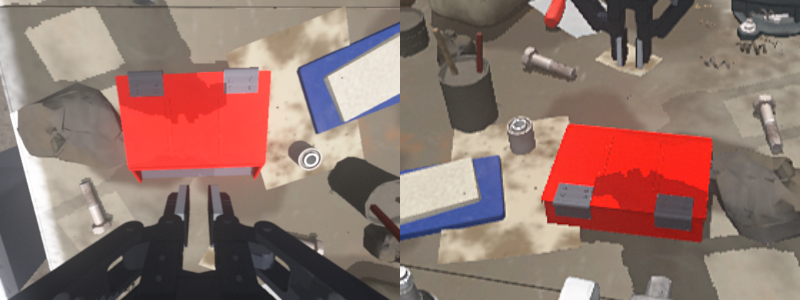

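It looks shut, with the edge at wrist px (274,234) against a predicted (275,232) for shut. I'll press once nearer the edge and once near the hinge to check that the lid is level.

step_arm --series '[-0.017,0,0.06,0,-0.017,0,0.115,0,-0.017,0,0.128,0,-0.017,0,0.132,0,-0.017,0,0.134,0,-0.017,0,0.136,0,-0.017,0,0.136,0]'

```text
time: 22.92
tool_pos: [0.5014, 0.2431, 0.0449]
tcp_rot: [-2.217, -2.22, 0.02]
wrist_force: [-28.2, -15.1, 57.7]
width: 0.148
grip_force: 29.2
```

step_arm --series '[0.0,0,-0.02,0,0.06,0,-0.02,0,0.08,0,-0.01,0,0.08,0,-0.004,0,0.08,0,-0.002,0,0.08,0,0,0,0.08,0,0,0]'

```text
time: 23.8
tool_pos: [0.506, 0.3291, 0.0454]
tcp_rot: [-2.218, -2.219, -0.006]
wrist_force: [-16.5, 2.9, 39.2]
width: 0.149
grip_force: 19.9
```

step_arm --series '[0,0,-0.05,0,0,0,-0.1,0,0,0,-0.14,0,0,0,-0.14,0,0,0,-0.14,0]'

```text
time: 24.42
tool_pos: [0.5048, 0.3246, 0.1769]
tcp_rot: [-2.22, -2.222, 0.005]
wrist_force: [0.5, 0.2, 0.4]
width: 0.153
grip_force: 0.0
```

The contact height is 44.9 mm at the edge and 45.4 mm near the hinge, so the lid is level and shut. The gripper is clear of it, so I'm handing in.

```bash
python3 -c "
from workcell import job
print(job.finish_job())"
```

```text
the job is handed in; nothing more can be done
None
```

I swept all three bolts into the pan's well and pressed the lid shut; it measured level at about 45 mm. The job was handed in at about 24 s, and the hand-in call returned no verdict.

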